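# Lock the film winder drum with its pin

## Robot

A 6-joint arm with a two-finger parallel gripper is mounted at the origin on a cart in front of the work surface, level with it; the furniture and walls round the work are solid. World frame = base frame: x ahead of the robot, y to its left, z up, the work surface at z = 0. Lengths are in m, angles in degrees, forces in N, time in s.
With the tool pointing down it reaches from about 0.325 to 0.9 m from the base axis. Payload 6.1 kg.
Tool frame: the origin (TCP) lies between the finger pads; the fingertips stand 25 mm ahead of it and the grasp point (between the pads) lies 6 mm ahead of it (ctrl.tcp_to_tips is the distance from the TCP to the fingertips, in m); z points along the fingers, y is the direction in which the jaws open and shut (so a half turn about z gives the same grasp; the last joint's range is limited). The gripper opens to 85 mm and grips with 20 to 120 N. Pads are 22 mm wide; open, the fingers measure 114 mm over their backs; the gripper's body (76 mm by 85 mm) begins 54 mm behind the grasp point. The pads swing forward as they close: fully open they stand 13 mm farther back than shut.
Start: joints at [-72.313, 12.628, 87.462, -0, 79.91, -7.225], TCP at [0.263, -0.567, 0.256] pointing down, gripper open.
Joint ranges: [-170.65, 170.65], [-52.31, 119.04], [5.05, 147.46], [-71.25, 251.25], [11.57, 151.72], [-153.62, 153.62]. Speed limits (degrees/s): [147.25, 147.25, 172.46, 180, 180, 180].

## Interface

Orientations are given as a 3x3 rotation matrix whose columns are the frame's x, y, z axes.
In Python, from plant import ctrl, eyes gives the robot as it stands.
- The arm moves only by the tool move_arm, never from a script. Its argument "commands" is a list of rows, each an object of numbers: "gripper": the finger opening in mm, from 0 to 85.4; "x", "y", "z": the shift along the tool's x, y, z in units of 30 mm (1.0 is 30 mm); "spin": the turn about the tool's z in units of 6 degrees (1.0 is 6 degrees). In form: [{"gripper": .., "x": .., "y": .., "z": .., "spin": ..}, ...]. A call has exactly 8 rows; each row is the pose to reach, as a shift and turn from the pose commanded when the call began, along the tool's axes at that moment; what a row does not reach only later rows make up. A row lasts 1/12 s, in which the tool goes at most 41.7 mm and 7.16 degrees, less where a joint would pass 70% of its speed; a pose out of reach is approached as far as the arm can. A call with a gripper value outside its range is refused whole. The fingers move at their own pace and stop on an object; the grip force is fixed at half the most. Time passes only in rows, so rows that repeat a pose let the fingers close, or fill a call up. It gives the time, the measured TCP pose, the force and the opening at its end, in the units of the state.
- ctrl.get_state(): the state, without advancing time (a new reading comes with each control period).
- eyes.capture(name): name is "side" or "top" or "wrist"; returns the picture (400x640x3 uint8, red, green, blue); there is no depth.
- eyes.camera_params(name): a dict with "intrinsics" (3x3 intrinsics, pixels), "world_from_camera" (4x4, takes a point from camera to world coordinates). Camera axes: x right, y down, z forward; pixel columns grow to the right and rows downward; lengths in m; the calibration is good to about 2 mm. A picture is of the moment at which its call begins: read the wrist's pose just before it. camera_params takes no time and is no camera call; for the wrist camera it gives the pose at the moment of the call.
- ctrl.close_job(): hands the job in, once; it reports no verdict.
The state is a dict: "t": time; "q": joint angles; "qd": joint speeds; "joint_torque": joint torques, N m; "eef_pos": TCP position; "ee_rot": TCP orientation; "contact_force": force on the tool from outside, world axes, zero at the start; "ft_torque": the same for the moment, N m; "opening": opening from 0.0 (shut) to 1.0 (fully open).
Only numpy, scipy, OpenCV 4.12 (cv2) and the standard library are available. Lean on these libraries where they do the work, as an engineer would, in place of code of your own. Each camera call takes 0.05 s, during which the arm holds its last target.

## Task

Lock the film winder for loading. Take the locking pin from its wooden rest, stand it in the guide above the drum's covered end and let go, so that it rests on the drum; then turn the drum by stroking its open rubber band lightly with the fingertips until the pin drops fully home into the hidden notch. Force neither drum nor pin, and leave the other things on the bench where they are.

Things in the scene. Friction and masses are not known exactly. Their poses are not given: they have to be found in the camera images.
- winder: Film winder, fixed to the bench: dark steel base 150 x 125 mm (x, y), two grey cheeks carrying a drum of 100 mm diameter on a level axle. Origin: underside of the base, under the axle; z up; axle along y, 66 mm above the bench, so the drum's top (z = 116 mm) moves along x as it turns. Its bearings bear at most 20 N of press; contact is nearly rigid (about 20 N per mm of overtravel).
- drum_top (a point): Point on top of the drum, in the middle of its open black rubber band (y = -10 to +50 mm of the winder), at x = 0, y = +20, z = 116 mm of the winder and with its axes; does not turn with the drum. The band is smooth to the touch; its fine ribs are a pattern that shows it turn. The drum turns either way without end, at about 0.25 N on the rim, and soon stops when let go.
- axle (a point): Middle of the hidden index band on the axle (x = 0, y = -23, z = 66 mm of the winder; winder's axes; does not turn). It is the drum's other end, y = -36 to -10 mm, radius 50 mm, under a grey cover of 56 mm radius. It has one notch, 14 mm wide and 13 mm deep, at an unknown angle; turning the drum so that its top moves to the winder's -x brings it under the guide within 60 to 230 degrees.
- guide (a point): Centre of the top face of the aluminium guide block (30 x 30 x 24 mm) over the index band; 144 mm above the bench, at x = 0, y = -23 mm of the winder, with its axes. Upright through hole of 12.5 mm with a 2 mm chamfer; the index band lies 28 mm below this point.
- pin_head (a point): Centre of the loose pin's black head, 22 mm in diameter, 30 mm tall; below it a steel shaft of 10 mm, 39 mm long; z up the pin; foot 54 mm below this point. In the guide, this point is 26 mm above guide while the foot rests on the drum, 15 mm when home (head on the guide). It drops by its weight (60 g) when the notch comes under it at up to 60 mm/s rim speed, and blocks the drum.
- pin_rest: Wooden block 70 x 70 x 45 mm, fixed to the bench, with a 12.5 mm hole 25 mm deep in the middle of its top, in which the pin stands at the start. Origin: centre of its underside, z up.
- film_can_mid (a point): Bystander: centre of a black film can, 34 mm in diameter, 51 mm tall, standing; loose.
- loupe_mid (a point): Bystander: centre of a loupe, 42 mm in diameter, 48 mm tall, standing; loose.
- tape_roll_mid (a point): Bystander: centre of a roll of tape, 92 mm in diameter, 24 mm tall, lying flat; loose.
- film_reel_mid (a point): Bystander: centre of a film reel, 66 mm in diameter, 40 mm tall, standing on its flange; loose.

How it is judged:
By the outcome, as a careful person would: the job done as asked, in the order asked, and still so for the second after the job is handed in, with the robot touching nothing.
It also fails if it takes over 72 s, if anything falls off the work surface, if the arm or the gripper's body presses on something with over 40 N, if the wrist force passes 120 N, or if a joint passes its speed limit or range.

## Working session

There is one attempt and no reset: what is moved stays moved. The work goes in short steps, Python scripts to look and compute and a tool call to move; the robot and the scene stay as the last step left them, time stands still between calls to the robot, and variables do not carry over. Pictures are saved under pics/ and viewed, and the job is handed in when it is done.

Besides the shell and the picture viewer there is one more tool, called after "Emit:" in YAML: its name, and indented under it one key for each argument. move_arm: Moves the arm, as the interface text tells. Its arguments: {"type":"object","properties":{"commands":{"type":"array"}},"required":["commands"]}

```bash
ls; mkdir -p pics; python3 - <<'E'
from plant import ctrl, eyes
import cv2
s=ctrl.get_state();print(s['t'],s['eef_pos'],s['ee_rot'],ctrl.tcp_to_tips)
for n in ['side','top','wrist']:
    p=eyes.camera_params(n);print(n,p)
    cv2.imwrite(f'pics/{n}0.png',eyes.capture(n)[:,:,::-1])
E
```

```text
pics
0.0 [ 0.26310262 -0.56631159  0.25518571] [[ 9.06949568e-01  4.21238800e-01 -5.95878902e-04]
 [ 4.21239152e-01 -9.06947700e-01  1.85646680e-03]
 [ 2.41584846e-04 -1.93472928e-03 -9.99998099e-01]] 0.025
side {'intrinsics': array([[384.68195718,   0.        , 313.68830978],
       [  0.        , 384.68195718, 204.43655764],
       [  0.        ,   0.        ,   1.        ]]), 'world_from_camera': array([[-0.99928354,  0.02959462, -0.02359175,  0.57992766],
       [ 0.03411925,  0.43465237, -0.89995177,  1.01229623],
       [-0.01637952, -0.90011192, -0.43535071,  0.5822291 ],
       [ 0.        ,  0.        ,  0.        ,  1.        ]])}
top {'intrinsics': array([[470.4818447 ,   0.        , 311.67081097],
       [  0.        , 470.4818447 , 202.72410579],
       [  0.        ,   0.        ,   1.        ]]), 'world_from_camera': array([[-1.05388422e-03, -9.98717323e-01,  5.06221098e-02,
         4.69599251e-01],
       [-9.99860923e-01,  2.09830769e-04, -1.66760340e-02,
         4.39760414e-03],
       [ 1.66440220e-02, -5.06326441e-02, -9.98578646e-01,
         1.31270100e+00],
       [ 0.00000000e+00,  0.00000000e+00,  0.00000000e+00,
         1.00000000e+00]])}
wrist {'intrinsics': array([[324.67446103,   0.        , 322.10801602],
       [  0.        , 324.67446103, 195.37012971],
       [  0.        ,   0.        ,   1.        ]]), 'world_from_camera': array([[ 0.42236616, -0.86692033, -0.26468089,  0.33019974],
       [-0.90641838, -0.40509658, -0.11959299, -0.53577314],
       [-0.00354373,  0.29042366, -0.9568916 ,  0.37250204],
       [ 0.        ,  0.        ,  0.        ,  1.        ]])}
```

View pics/top0.png

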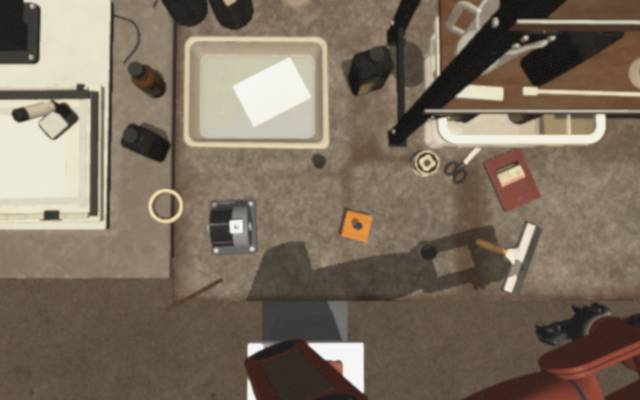

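View pics/side0.png

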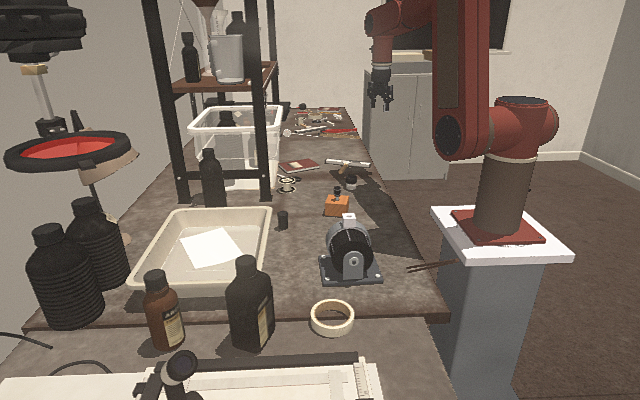

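View pics/wrist0.png

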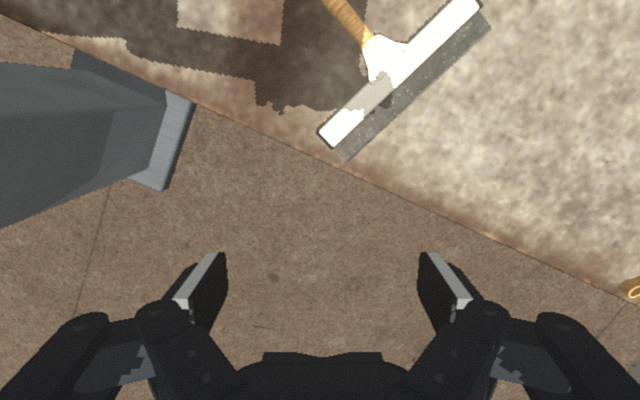

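Top view: the winder is near (232,227), the pin rest near (357,226), the can near (319,160), the loupe near (429,252), the reel near (426,162) and the tape near (166,206). I'll enlarge the winder and the rest.

```bash
python3 - <<'E'
import cv2,numpy as np
a=cv2.imread('pics/top0.png')
c1=cv2.resize(a[190:265,195:270],None,fx=5.3,fy=5.3,interpolation=cv2.INTER_CUBIC)
c2=cv2.resize(a[190:265,320:395],None,fx=5.3,fy=5.3,interpolation=cv2.INTER_CUBIC)
cv2.imwrite('pics/c_top.png',np.hstack([c1,c2]))
b=cv2.imread('pics/side0.png')
cv2.imwrite('pics/c_side.png',cv2.resize(b[175:295,300:400],None,fx=5,fy=5,interpolation=cv2.INTER_CUBIC))
E
```

```text
(no output)
```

View pics/c_top.png

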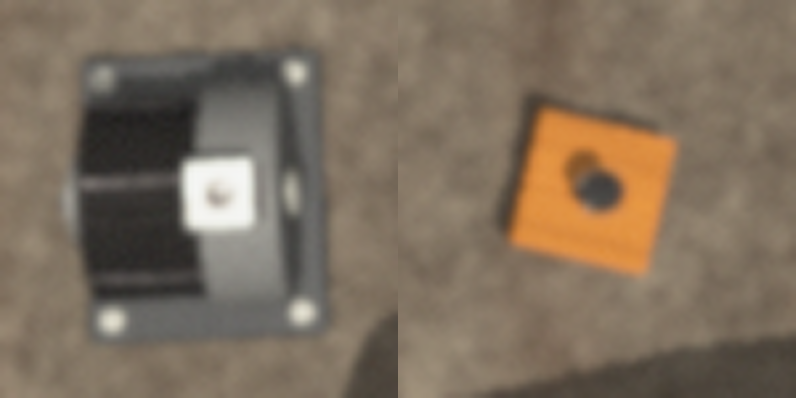

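View pics/c_side.png

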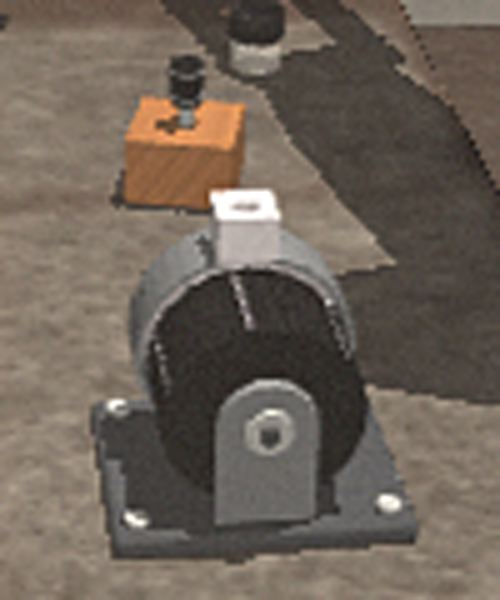

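```bash
cat > h.py <<'E'
import numpy as np
from plant import ctrl, eyes
def ray(n,uv,P=None):
    P=P or eyes.camera_params(n);K=P['intrinsics'];T=P['world_from_camera']
    d=T[:3,:3]@np.linalg.solve(K,[uv[0],uv[1],1.]);return T[:3,3],d
def atz(n,uv,z,P=None):
    o,d=ray(n,uv,P);return o+d*(z-o[2])/d[2]
def proj(n,p,P=None):
    P=P or eyes.camera_params(n);K=P['intrinsics'];T=P['world_from_camera']
    c=T[:3,:3].T@(np.asarray(p)-T[:3,3]);u=K@c;return u[:2]/u[2]
def tri(rays):
    A=np.zeros((3,3));b=np.zeros(3)
    for o,d in rays:
        d=d/np.linalg.norm(d);M=np.eye(3)-np.outer(d,d);A+=M;b+=M@o
    x=np.linalg.solve(A,b)
    return x,[np.linalg.norm((np.eye(3)-np.outer(d,d)/(d@d))@(x-o)) for o,d in rays]
E
cat > a.py <<'E'
from h import *
def c(x,y,x0,y0,s):return ((x+.5)/s-.5+x0,(y+.5)/s-.5+y0)
g=c(218,194,195,190,5.3);gs=c(246,206,300,175,5)
print('guide top',atz('top',g,.144),tri([ray('top',g),ray('side',gs)]))
B=[c(*p,195,190,5.3) for p in [(103,78),(296,72),(303,313),(112,321)]]
b=np.array([atz('top',p,.012) for p in B]);print(b,b.mean(0))
print('yaw from bolts', [np.degrees(np.arctan2(v[1],v[0])) for v in (b[0]-b[3],b[1]-b[2])],[np.degrees(np.arctan2(-v[0],v[1])) for v in (b[0]-b[1],b[3]-b[2])])
p=c(600,191,320,190,5.3);ps=c(187,67,300,175,5)
print('pin top',atz('top',p,.089),'side headtop',atz('side',ps,.087),tri([ray('top',p),ray('side',ps)]))
r=[c(*q,320,190,5.3) for q in [(540,106),(676,142),(645,272),(510,243)]]
r=np.array([atz('top',(q[0]-75*0,q[1]),.045) for q in r]);print(r,r.mean(0))
E
python3 a.py
```

```text
guide top [0.47072008 0.17290517 0.144     ] (array([0.47124379, 0.17309297, 0.14225341]), [np.float64(0.0005258729727040736), np.float64(0.000525872972704078)])
[[0.53120979 0.25206856 0.012     ]
 [0.53431384 0.15183699 0.012     ]
 [0.40915183 0.14752221 0.012     ]
 [0.405204   0.24623529 0.012     ]] [0.46996987 0.19941576 0.012     ]
yaw from bolts [np.float64(2.6505417751499776), np.float64(1.9744055015185973)] [np.float64(1.7738144568753573), np.float64(2.2902063138190565)]
pin top [ 0.47171428 -0.33209941  0.089     ] side headtop [ 0.47361799 -0.12837795  0.087     ] (array([ 0.46206379, -0.35881949, -0.01228699]), [np.float64(0.009885494639690904), np.float64(0.009885494639690861)])
[[ 0.51518136 -0.31403279  0.045     ]
 [ 0.49675052 -0.38354658  0.045     ]
 [ 0.43055819 -0.36663837  0.045     ]
 [ 0.44539065 -0.29779324  0.045     ]] [ 0.47197018 -0.34050275  0.045     ]
```

```bash
sed -i 's/c(600,191,/c(202,191,/; s/for q in \[(540,106),(676,142),(645,272),(510,243)\]/for q in [(142,106),(278,142),(247,272),(112,243)]/' a.py; python3 a.py|tail -6
```

```text
yaw from bolts [np.float64(2.6505417751499776), np.float64(1.9744055015185973)] [np.float64(1.7738144568753573), np.float64(2.2902063138190565)]
pin top [ 0.47191462 -0.13580106  0.089     ] side headtop [ 0.47361799 -0.12837795  0.087     ] (array([ 0.4723917 , -0.13648324,  0.08345484]), [np.float64(0.0004688984392923293), np.float64(0.0004688984392923457)])
[[ 0.51527369 -0.11048647  0.045     ]
 [ 0.49689193 -0.17977915  0.045     ]
 [ 0.43087491 -0.16349543  0.045     ]
 [ 0.44566791 -0.09489636  0.045     ]] [ 0.47217711 -0.13716435  0.045     ]
```

Emit:
move_arm:
  commands:
    - {"gripper": 70,"x": 0.95,"y": -0.77,"z": 0,"spin": -0.9}
    - {"gripper": 70,"x": 1.9,"y": -1.55,"z": 0,"spin": -1.8}
    - {"gripper": 70,"x": 2.9,"y": -2.35,"z": 0,"spin": -2.8}
    - {"gripper": 70,"x": 3.9,"y": -3.2,"z": 0,"spin": -3.7}
    - {"gripper": 70,"x": 4.9,"y": -4.0,"z": 0,"spin": -4.6}
    - {"gripper": 70,"x": 5.9,"y": -4.8,"z": 0,"spin": -5.6}
    - {"gripper": 70,"x": 6.9,"y": -5.6,"z": 0,"spin": -6.5}
    - {"gripper": 70,"x": 7.9,"y": -6.4,"z": 0,"spin": -7.5}

```text
t: 0.82
eef_pos: [0.3976, -0.291, 0.2561]
ee_rot: [[0.339, 0.941, 0.0], [0.941, -0.339, 0.0], [0.0, -0.0, -1.0]]
contact_force: [0.5, 0.3, -0.2]
opening: 0.821
```

Emit:
move_arm:
  commands:
    - {"gripper": 60,"x": 1.2,"y": 0.13,"z": 0.0,"spin": -0.9}
    - {"gripper": 60,"x": 2.4,"y": 0.26,"z": 0.2,"spin": -1.8}
    - {"gripper": 60,"x": 3.6,"y": 0.4,"z": 0.5,"spin": -2.8}
    - {"gripper": 60,"x": 4.8,"y": 0.5,"z": 0.9,"spin": -3.67}
    - {"gripper": 60,"x": 5.67,"y": 0.61,"z": 1.3,"spin": -3.67}
    - {"gripper": 60,"x": 5.67,"y": 0.61,"z": 1.8,"spin": -3.67}
    - {"gripper": 60,"x": 5.67,"y": 0.61,"z": 2.2,"spin": -3.67}
    - {"gripper": 60,"x": 5.67,"y": 0.61,"z": 2.2,"spin": -3.67}

```text
t: 1.48
eef_pos: [0.4712, -0.1384, 0.1872]
ee_rot: [[-0.035, 0.999, -0.005], [0.999, 0.035, 0.002], [0.002, -0.005, -1.0]]
contact_force: [-0.7, 0.5, 0.4]
opening: 0.698
```

```bash
cat > snap.py <<'E'
import sys,cv2
from h import *
import pickle
for n in sys.argv[2:]:
    P=eyes.camera_params(n);im=eyes.capture(n);cv2.imwrite(f'pics/{n}{sys.argv[1]}.png',im[:,:,::-1])
    pickle.dump(P,open(f'pics/{n}{sys.argv[1]}.pkl','wb'))
s=ctrl.get_state();np.set_printoptions(precision=5,suppress=True)
print(s['t'],s['eef_pos'],s['q'],s['contact_force'],s['opening']);print(s['ee_rot'])
E
python3 snap.py 1 wrist
```

```text
1.5333 [ 0.4717  -0.13921  0.18868] [-25.62835  -2.16396 110.81828  -0.01669  71.55296 -27.5443 ] [ 0.28689  0.27274 -0.21968] 0.7026707327424289
[[-0.03352  0.99943 -0.00338]
 [ 0.99944  0.03353  0.00132]
 [ 0.00143 -0.00334 -0.99999]]
```

View pics/wrist1.png

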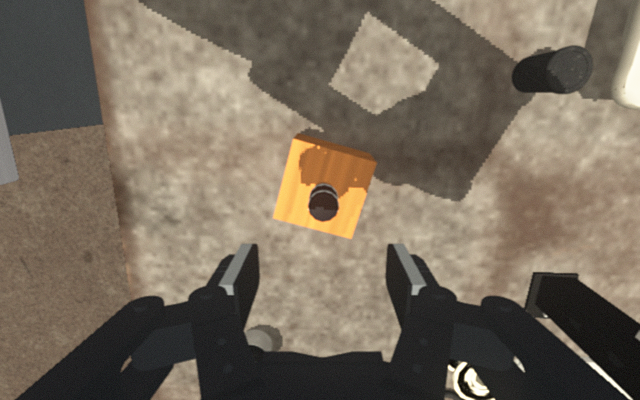

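Wrist view: the pin's head is at about (323,202), centred between the jaws. I'll crop it to pin it down.

```bash
python3 - <<'E'
import cv2
a=cv2.imread('pics/wrist1.png');cv2.imwrite('pics/c1.png',cv2.resize(a[125:245,265:385],None,fx=5,fy=5,interpolation=cv2.INTER_CUBIC))
E
```

```text
(no output)
```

View pics/c1.png

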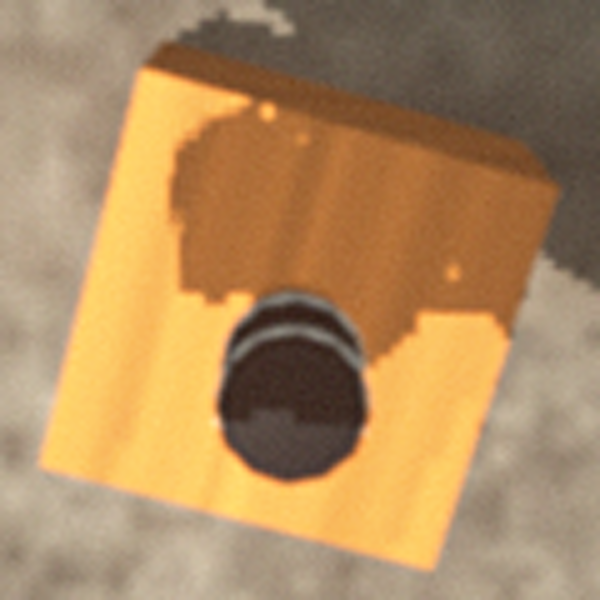

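```bash
python3 - <<'E'
from h import *
import pickle
P=pickle.load(open('pics/wrist1.pkl','rb'))
c=lambda x,y:((x+.5)/5-.5+265,(y+.5)/5-.5+125)
print(atz('w',c(293,408),.089,P))
r=np.array([atz('w',c(*q),.045,P) for q in [(140,68),(558,188),(435,570),(40,467)]]);print(r.mean(0),[np.linalg.norm(r[i]-r[i-1]) for i in range(4)])
E
```

```text
[ 0.47117973 -0.13748451  0.089     ]
[ 0.47116541 -0.13876341  0.045     ] [np.float64(0.07009786977238927), np.float64(0.06986165870437341), np.float64(0.06965896935700842), np.float64(0.07045632671119105)]
```

Emit:
move_arm:
  commands:
    - {"gripper": 50,"x": 0.04,"y": -0.02,"z": 0.6,"spin": 0}
    - {"gripper": 50,"x": 0.04,"y": -0.02,"z": 1.4,"spin": 0}
    - {"gripper": 50,"x": 0.04,"y": -0.02,"z": 2.2,"spin": 0}
    - {"gripper": 50,"x": 0.04,"y": -0.02,"z": 2.9,"spin": 0}
    - {"gripper": 50,"x": 0.04,"y": -0.02,"z": 3.4,"spin": 0}
    - {"gripper": 50,"x": 0.04,"y": -0.02,"z": 3.58,"spin": 0}
    - {"gripper": 50,"x": 0.04,"y": -0.02,"z": 3.58,"spin": 0}
    - {"gripper": 50,"x": 0.04,"y": -0.02,"z": 3.58,"spin": 0}

```text
t: 2.2
eef_pos: [0.4728, -0.1392, 0.0839]
ee_rot: [[-0.033, 0.999, 0.001], [0.999, 0.033, -0.001], [-0.001, 0.001, -1.0]]
contact_force: [0.9, 0.3, 0.0]
opening: 0.583
```

```bash
python3 snap.py 2 wrist
```

```text
2.25 [ 0.47323 -0.13919  0.08436] [-25.55798   6.11834 114.89378  -0.00062  58.85969 -27.43913] [0.53226 0.67234 0.0309 ] 0.5887053733050454
[[-0.03283  0.99946  0.00201]
 [ 0.99946  0.03283 -0.00097]
 [-0.00104  0.00198 -1.     ]]
```

View pics/wrist2.png

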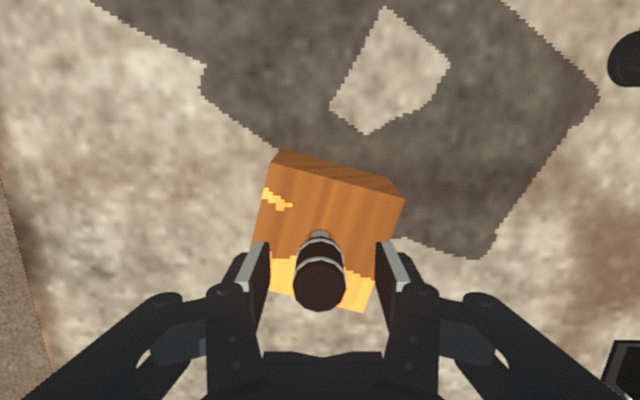

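Emit:
move_arm:
  commands:
    - {"gripper": 50,"x": 0.03,"y": -0.04,"z": 0.08,"spin": 0}
    - {"gripper": 30,"x": 0.03,"y": -0.04,"z": 0.08,"spin": 0}
    - {"gripper": 15,"x": 0.03,"y": -0.04,"z": 0.08,"spin": 0}
    - {"gripper": 10,"x": 0.03,"y": -0.04,"z": 0.08,"spin": 0}
    - {"gripper": 10,"x": 0.03,"y": -0.04,"z": 0.08,"spin": 0}
    - {"gripper": 10,"x": 0.03,"y": -0.04,"z": 0.08,"spin": 0}
    - {"gripper": 10,"x": 0.03,"y": -0.04,"z": 0.08,"spin": 0}
    - {"gripper": 10,"x": 0.03,"y": -0.04,"z": 0.08,"spin": 0}

```text
t: 2.92
eef_pos: [0.4714, -0.1375, 0.0812]
ee_rot: [[-0.034, 0.999, 0.001], [0.999, 0.034, -0.0], [-0.0, 0.001, -1.0]]
contact_force: [-1.9, 0.6, 5.4]
opening: 0.241
```

```bash
python3 snap.py 3 wrist
```

```text
2.9667 [ 0.47142 -0.13754  0.08122] [-25.46853   6.19536 115.21686  -0.01262  58.5484  -27.40769] [-1.77064 -0.12275  5.39095] 0.23848018856235903
[[-0.03395  0.99942  0.00054]
 [ 0.99942  0.03395 -0.00047]
 [-0.00048  0.00052 -1.     ]]
```

View pics/wrist3.png

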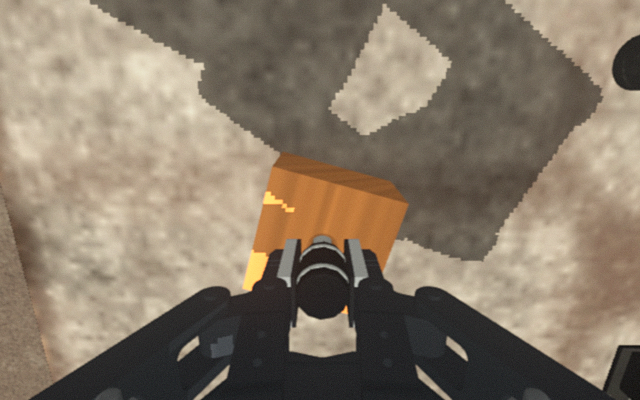

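Emit:
move_arm:
  commands:
    - {"gripper": 10,"x": 0,"y": 0,"z": -0.3,"spin": 0}
    - {"gripper": 10,"x": 0,"y": 0,"z": -0.8,"spin": 0}
    - {"gripper": 10,"x": 0,"y": 0,"z": -1.6,"spin": 0}
    - {"gripper": 10,"x": 0,"y": 0,"z": -2.6,"spin": 0}
    - {"gripper": 10,"x": 0,"y": 0,"z": -3.6,"spin": 0}
    - {"gripper": 10,"x": 0.3,"y": 0,"z": -4.5,"spin": 0}
    - {"gripper": 10,"x": 1.0,"y": 0,"z": -5.1,"spin": 0}
    - {"gripper": 10,"x": 2.0,"y": 0,"z": -5.2,"spin": 0}

```text
t: 3.63
eef_pos: [0.4712, -0.0788, 0.2415]
ee_rot: [[-0.031, 0.999, 0.007], [1.0, 0.031, -0.003], [-0.003, 0.007, -1.0]]
contact_force: [1.2, -0.9, -0.2]
opening: 0.24
```

Emit:
move_arm:
  commands:
    - {"gripper": 10,"x": 1.3,"y": 0.06,"z": 0,"spin": 0}
    - {"gripper": 10,"x": 2.6,"y": 0.12,"z": 0,"spin": 0}
    - {"gripper": 10,"x": 3.9,"y": 0.17,"z": 0,"spin": 0}
    - {"gripper": 10,"x": 5.2,"y": 0.22,"z": 0,"spin": 0}
    - {"gripper": 10,"x": 6.5,"y": 0.27,"z": 0,"spin": 0}
    - {"gripper": 10,"x": 7.6,"y": 0.32,"z": 0,"spin": 0}
    - {"gripper": 10,"x": 8.3,"y": 0.34,"z": 0,"spin": 0}
    - {"gripper": 10,"x": 8.35,"y": 0.34,"z": 0,"spin": 0}

```text
t: 4.3
eef_pos: [0.4701, 0.1769, 0.2369]
ee_rot: [[-0.038, 0.999, 0.0], [0.999, 0.038, 0.002], [0.002, 0.0, -1.0]]
contact_force: [0.3, -0.1, -0.4]
opening: 0.239
```

```bash
python3 snap.py 4 wrist side top; python3 - <<'E'
import cv2
import numpy as np
a=cv2.imread('pics/side4.png')[160:300,290:430];b=cv2.imread('pics/top4.png')[180:270,190:280]
cv2.imwrite('pics/c4.png',np.hstack([cv2.resize(a,(560,560),interpolation=2),cv2.resize(b,(240,560//2-40),interpolation=2) if 0 else cv2.copyMakeBorder(cv2.resize(b,(240,240),interpolation=2),0,320,0,0,0)]))
E
```

```text
4.45 [0.47056 0.17313 0.23652] [ 11.19789  -3.59296 106.83522  -0.02876  76.77937   9.2121 ] [ 0.29407 -1.11459 -0.7035 ] 0.24449269738994348
[[-0.03477  0.9994  -0.00028]
 [ 0.9994   0.03477 -0.00055]
 [-0.00054 -0.00029 -1.     ]]
```

View pics/wrist4.png

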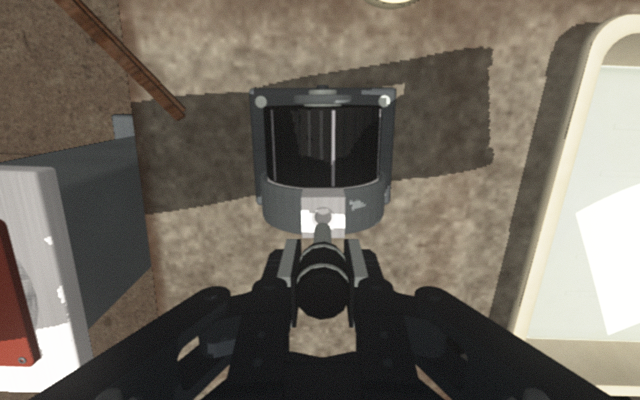

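View pics/c4.png

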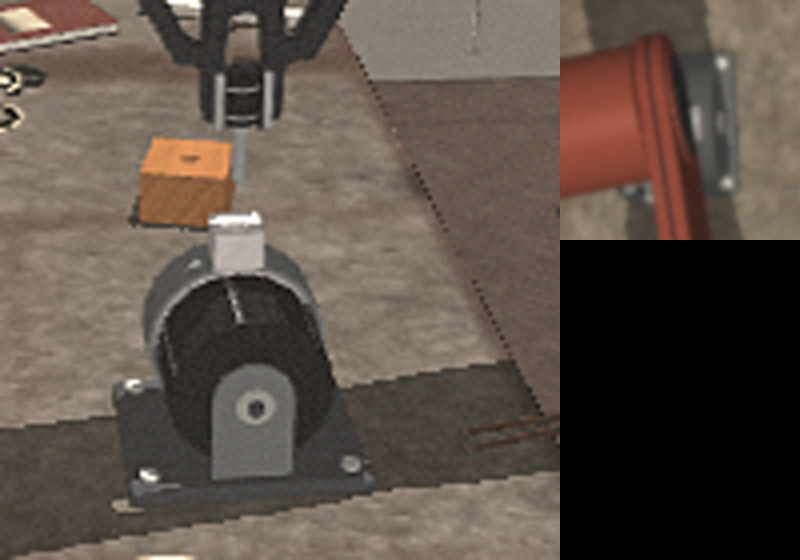

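Wrist view: the pin is held at (322,290) with its foot near (322,228), in front of the guide at (322,215). I'll enlarge the fit region.

```bash
python3 - <<'E'
import cv2
a=cv2.imread('pics/wrist4.png');cv2.imwrite('pics/c4w.png',cv2.resize(a[170:330,262:382],None,fx=5,fy=5,interpolation=cv2.INTER_CUBIC)[:600])
a=cv2.imread('pics/wrist4.png');cv2.imwrite('pics/c4v.png',cv2.resize(a[75:245,235:405],None,fx=3.5,fy=3.5,interpolation=cv2.INTER_CUBIC)[:600])
E
```

```text
(no output)
```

View pics/c4w.png

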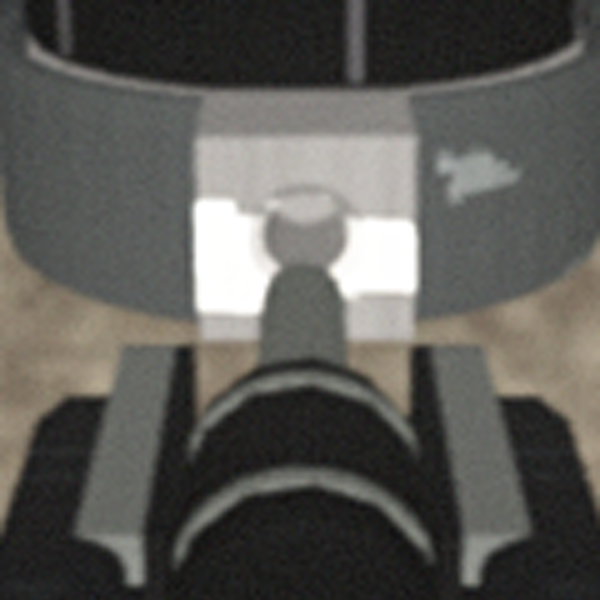

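View pics/c4v.png

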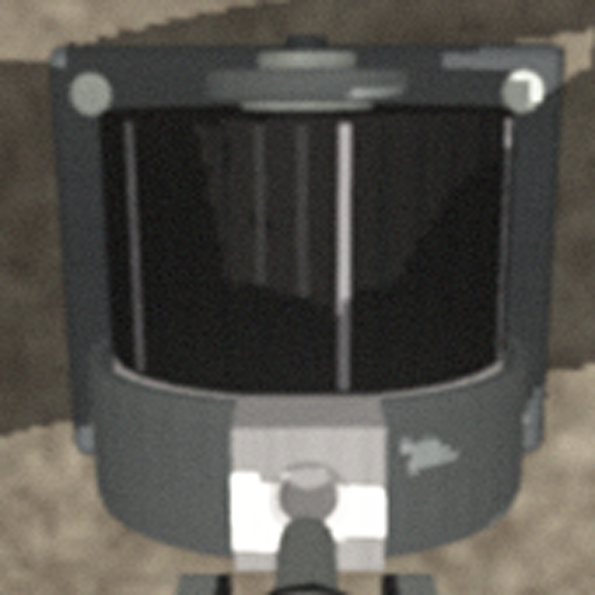

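```bash
python3 - <<'E'
from h import *
import pickle
P=pickle.load(open('pics/wrist4.pkl','rb'))
print(P['world_from_camera'][:3,3])
c=lambda x,y,s=5,x0=262,y0=170:((x+.5)/s-.5+x0,(y+.5)/s-.5+y0)
r=np.array([atz('w',c(*q),.144,P) for q in [(195,135),(415,135),(416,340),(200,340)]]);print(r,r.mean(0))
print('hole',atz('w',c(306,234),.144,P))
for z in (.172,.1755,.179):print('foot',atz('w',c(303,299),z,P))
# shaft axis check: predicted edges for pin at x,y
for x,y in ((.4706,.173),):
  print('pred',[ (proj('w',(x,y+dy,z),P)-[262,170])*5+2 for dy,z in ((.005,.1755),(-.005,.1755),(.011,.2145),(.011,.2445),(0,.2445))])
  print('predx',[ (proj('w',(x+dx,y,.1755),P)-[262,170])*5+2 for dx in(-.005,.005)])
b=[c(*p,3.5,235,75) for p in [(90,93),(522,91)]]
b=np.array([atz('w',p,.012,P) for p in b]);print('bolts',b,np.degrees(np.arctan2(b[1,1]-b[0,1],b[1,0]-b[0,0])))
E
```

```text
[0.46709631 0.25040631 0.35415701]
[[0.4549995  0.18588208 0.144     ]
 [0.48474839 0.1870481  0.144     ]
 [0.4866674  0.15695636 0.144     ]
 [0.45630641 0.15576519 0.144     ]] [0.47068043 0.17141293 0.144     ]
hole [0.47057577 0.17221532 0.144     ]
foot [0.47008194 0.17425216 0.172     ]
foot [0.47002458 0.1757154  0.1755    ]
foot [0.46996721 0.17717864 0.179     ]
pred [array([308.61926574, 281.26954919]), array([305.27304538, 358.75759249]), array([312.55246929, 378.40047307]), array([314.76475388, 549.0113818 ]), array([308.97913303, 672.80274046])]
predx [array([264.98487345, 318.78127549]), array([348.85873728, 321.82095374])]
bolts [[0.40467394 0.24468772 0.012     ]
 [0.52945975 0.25012455 0.012     ]] 2.4947567623165194
```

Emit:
move_arm:
  commands:
    - {"gripper": 10,"x": -0.06,"y": 0.02,"z": 0.1,"spin": 0}
    - {"gripper": 10,"x": -0.12,"y": 0.02,"z": 0.3,"spin": 0}
    - {"gripper": 10,"x": -0.12,"y": 0.02,"z": 0.5,"spin": 0}
    - {"gripper": 10,"x": -0.12,"y": 0.02,"z": 0.7,"spin": 0}
    - {"gripper": 10,"x": -0.12,"y": 0.02,"z": 0.8,"spin": 0}
    - {"gripper": 10,"x": -0.12,"y": 0.02,"z": 0.87,"spin": 0}
    - {"gripper": 10,"x": -0.12,"y": 0.02,"z": 0.87,"spin": 0}
    - {"gripper": 10,"x": -0.12,"y": 0.02,"z": 0.87,"spin": 0}

```text
t: 5.12
eef_pos: [0.4715, 0.1697, 0.2103]
ee_rot: [[-0.034, 0.999, -0.0], [0.999, 0.034, -0.0], [-0.0, -0.0, -1.0]]
contact_force: [0.7, -0.7, -0.6]
opening: 0.243
```

```bash
python3 snap.py 5 wrist side; python3 - <<'E'
import cv2,numpy as np
a=cv2.imread('pics/wrist5.png');b=cv2.imread('pics/side5.png')[170:250,320:370]
cv2.imwrite('pics/c5.png',np.hstack([cv2.resize(a[180:280,282:362],None,fx=5,fy=5,interpolation=cv2.INTER_CUBIC),cv2.resize(b,(312,500),interpolation=cv2.INTER_CUBIC)]))
E
```

```text
5.2167 [0.47172 0.16983 0.21071] [ 10.77853  -2.29472 108.45396   0.00248  73.81032   8.83848] [ 0.25575  0.10523 -0.6358 ] 0.23886704986148363
[[-0.03384  0.99943  0.00051]
 [ 0.99943  0.03384  0.00014]
 [ 0.00012  0.00052 -1.     ]]
```

View pics/c5.png

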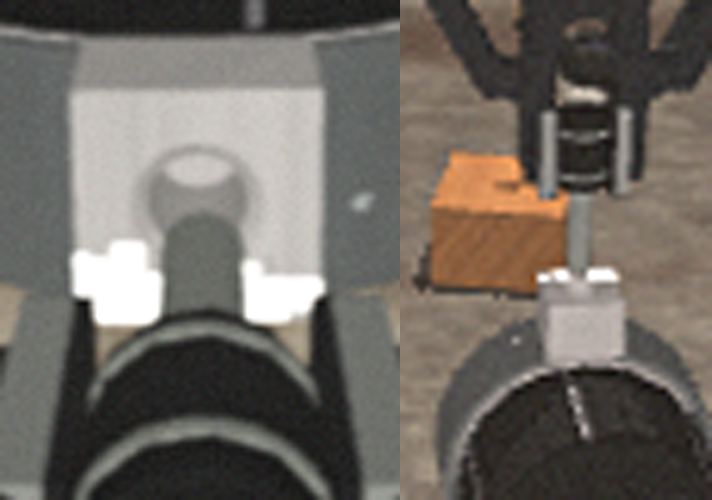

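```bash
python3 - <<'E'
from h import *
import pickle
P=pickle.load(open('pics/wrist5.pkl','rb'))
c=lambda x,y,s=5,x0=282,y0=180:((x+.5)/s-.5+x0,(y+.5)/s-.5+y0)
top=atz('w',c(199,145),.144,P);print('hole from chamfer edge',top-[0,.00825,0])
a=atz('w',c(72,91),.144,P);b=atz('w',c(325,91),.144,P);print('face edge',a,b,(a+b)/2-[0,.015,0])
f=atz('w',c(203,211),.1497,P);print('foot',f-[0,.005,0])
print('hole pix range',atz('w',c(138,200),.144,P),atz('w',c(262,200),.144,P))
E
```

```text
hole from chamfer edge [0.47049708 0.17141085 0.144     ]
face edge [0.45524301 0.18588898 0.144     ] [0.48516797 0.18694    0.144     ] [0.47020549 0.17141449 0.144     ]
foot [0.47119432 0.168472   0.1497    ]
hole pix range [0.4633729  0.17237814 0.144     ] [0.47834408 0.17290467 0.144     ]
```

Emit:
move_arm:
  commands:
    - {"gripper": 10,"x": 0.05,"y": -0.01,"z": 0,"spin": 0}
    - {"gripper": 10,"x": 0.093,"y": -0.023,"z": 0,"spin": 0}
    - {"gripper": 10,"x": 0.093,"y": -0.023,"z": 0.05,"spin": 0}
    - {"gripper": 10,"x": 0.093,"y": -0.023,"z": 0.1,"spin": 0}
    - {"gripper": 10,"x": 0.093,"y": -0.023,"z": 0.15,"spin": 0}
    - {"gripper": 10,"x": 0.093,"y": -0.023,"z": 0.2,"spin": 0}
    - {"gripper": 10,"x": 0.093,"y": -0.023,"z": 0.25,"spin": 0}
    - {"gripper": 10,"x": 0.093,"y": -0.023,"z": 0.25,"spin": 0}

```text
t: 5.88
eef_pos: [0.4705, 0.1724, 0.2024]
ee_rot: [[-0.034, 0.999, -0.001], [0.999, 0.034, -0.0], [-0.0, -0.001, -1.0]]
contact_force: [0.3, 0.3, -0.8]
opening: 0.238
```

```bash
python3 snap.py 6 wrist side; python3 - <<'E'
import cv2,numpy as np
a=cv2.imread('pics/wrist6.png');b=cv2.imread('pics/side6.png')[170:250,320:370]
cv2.imwrite('pics/c6.png',np.hstack([cv2.resize(a[180:280,282:362],None,fx=5,fy=5,interpolation=cv2.INTER_CUBIC),cv2.resize(b,(312,500),interpolation=cv2.INTER_CUBIC)]))
E
```

```text
5.9833 [0.47069 0.17246 0.20277] [ 11.10096  -1.81766 108.88268   0.00047  72.94688   9.17129] [ 0.53285 -0.00264 -0.96746] 0.2421885868587827
[[-0.03367  0.99943 -0.00021]
 [ 0.99943  0.03367 -0.00003]
 [-0.00003 -0.00021 -1.     ]]
```

View pics/c6.png

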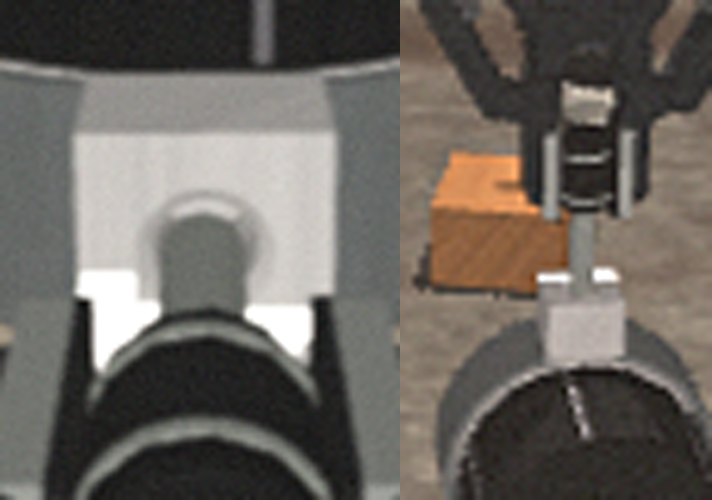

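Emit:
move_arm:
  commands:
    - {"gripper": 10,"x": 0,"y": 0,"z": 0.1,"spin": 0}
    - {"gripper": 10,"x": 0,"y": 0,"z": 0.2,"spin": 0}
    - {"gripper": 10,"x": 0,"y": 0,"z": 0.32,"spin": 0}
    - {"gripper": 10,"x": 0,"y": 0,"z": 0.44,"spin": 0}
    - {"gripper": 10,"x": 0,"y": 0,"z": 0.56,"spin": 0}
    - {"gripper": 10,"x": 0,"y": 0,"z": 0.67,"spin": 0}
    - {"gripper": 10,"x": 0,"y": 0,"z": 0.76,"spin": 0}
    - {"gripper": 10,"x": 0,"y": 0,"z": 0.76,"spin": 0}

```text
t: 6.65
eef_pos: [0.4703, 0.1724, 0.1792]
ee_rot: [[-0.034, 0.999, -0.001], [0.999, 0.034, -0.0], [-0.0, -0.001, -1.0]]
contact_force: [0.5, -0.1, -0.4]
opening: 0.238
```

```bash
python3 snap.py 7 wrist side; python3 - <<'E'
import cv2,numpy as np
a=cv2.imread('pics/wrist7.png');b=cv2.imread('pics/side7.png')[170:250,320:370]
cv2.imwrite('pics/c7.png',np.hstack([cv2.resize(a[180:280,282:362],None,fx=5,fy=5,interpolation=cv2.INTER_CUBIC),cv2.resize(b,(312,500),interpolation=cv2.INTER_CUBIC)]))
E
```

```text
6.75 [0.4707  0.17247 0.17998] [ 11.10251  -0.40155 110.08436  -0.00039  70.32916   9.17186] [-0.12532 -0.34893 -0.02737] 0.24056479049871948
[[-0.03369  0.99943 -0.0002 ]
 [ 0.99943  0.03369 -0.00005]
 [-0.00004 -0.00021 -1.     ]]
```

View pics/c7.png

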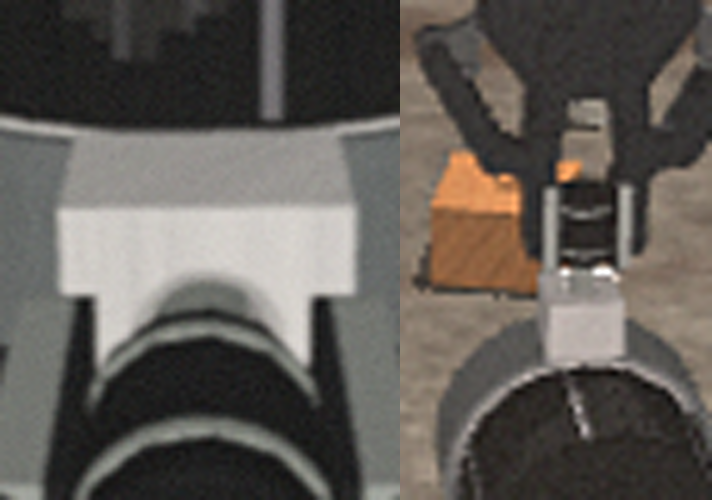

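Emit:
move_arm:
  commands:
    - {"gripper": 26,"x": 0,"y": 0,"z": 0,"spin": 0}
    - {"gripper": 32,"x": 0,"y": 0,"z": 0,"spin": 0}
    - {"gripper": 45,"x": 0,"y": 0,"z": 0,"spin": 0}
    - {"gripper": 45,"x": 0,"y": 0,"z": 0,"spin": 0}
    - {"gripper": 45,"x": 0,"y": 0,"z": 0,"spin": 0}
    - {"gripper": 45,"x": 0,"y": 0,"z": -0.2,"spin": 0}
    - {"gripper": 45,"x": 0,"y": 0,"z": -0.7,"spin": 0}
    - {"gripper": 45,"x": 0,"y": 0,"z": -1.4,"spin": 0}

```text
t: 7.42
eef_pos: [0.4694, 0.1722, 0.2211]
ee_rot: [[-0.034, 0.999, -0.004], [0.999, 0.034, -0.001], [-0.001, -0.004, -1.0]]
contact_force: [-0.1, -0.2, -0.4]
opening: 0.522
```

```bash
python3 snap.py 8 wrist side; python3 - <<'E'
import cv2,numpy as np
a=cv2.imread('pics/wrist8.png');b=cv2.imread('pics/side8.png')[170:250,320:370]
cv2.imwrite('pics/c8.png',np.hstack([cv2.resize(a[130:330,242:402],None,fx=2.5,fy=2.5,interpolation=cv2.INTER_CUBIC),cv2.resize(b,(312,500),interpolation=cv2.INTER_CUBIC)]))
E
```

```text
7.5167 [0.4729  0.17293 0.22611] [ 11.10579  -3.0764  107.49234   0.00097  75.20702   9.17107] [1.45832 0.42242 0.16637] 0.5224158546564607
[[-0.03376  0.99941  0.00645]
 [ 0.99943  0.03375  0.00128]
 [ 0.00106  0.00649 -0.99998]]
```

View pics/c8.png

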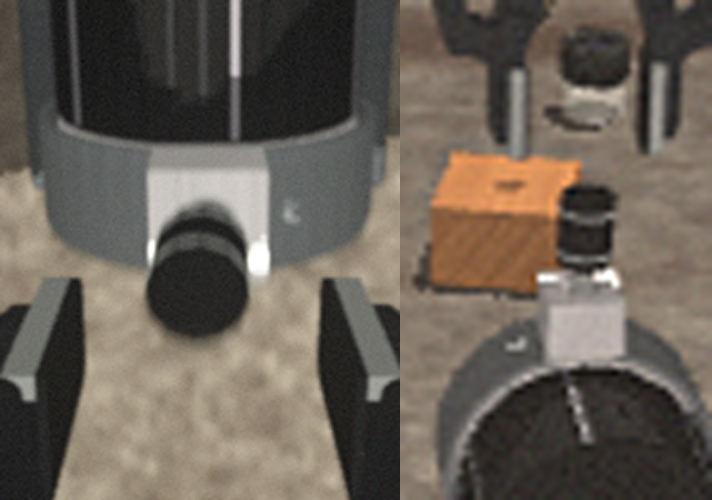

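Emit:
move_arm:
  commands:
    - {"gripper": 45,"x": 0,"y": 0,"z": -0.6,"spin": 0}
    - {"gripper": 40,"x": 0.4,"y": 0.1,"z": -0.9,"spin": 0}
    - {"gripper": 20,"x": 1.2,"y": 0.3,"z": -0.8,"spin": 0}
    - {"gripper": 0,"x": 1.9,"y": 0.4,"z": 0,"spin": 0}
    - {"gripper": 0,"x": 1.9,"y": 0.4,"z": 1.0,"spin": 0}
    - {"gripper": 0,"x": 1.9,"y": 0.4,"z": 1.6,"spin": 0}
    - {"gripper": 0,"x": 1.9,"y": 0.4,"z": 1.9,"spin": 0}
    - {"gripper": 0,"x": 1.9,"y": 0.4,"z": 1.9,"spin": 0}

```text
t: 8.18
eef_pos: [0.4789, 0.2293, 0.1622]
ee_rot: [[-0.034, 0.999, -0.005], [0.999, 0.034, -0.002], [-0.001, -0.005, -1.0]]
contact_force: [-0.7, 0.3, -0.1]
opening: 0.002
```

```bash
python3 snap.py 9 wrist side; python3 - <<'E'
import cv2,numpy as np
a=cv2.imread('pics/wrist9.png');b=cv2.imread('pics/side9.png')[160:260,310:390]
cv2.imwrite('pics/c9.png',np.hstack([cv2.resize(a[130:330,242:402],None,fx=2.5,fy=2.5,interpolation=cv2.INTER_CUBIC),cv2.resize(b,(400,500),interpolation=cv2.INTER_CUBIC)]))
E
```

```text
8.2833 [0.48111 0.22981 0.1656 ] [ 17.05389   4.94065 106.23067   0.00207  68.81109  15.1355 ] [0.19001 0.04816 1.24944] 0.0007824518749465091
[[-0.03346  0.99944  0.00028]
 [ 0.99944  0.03346  0.00012]
 [ 0.00011  0.00029 -1.     ]]
```

View pics/c9.png

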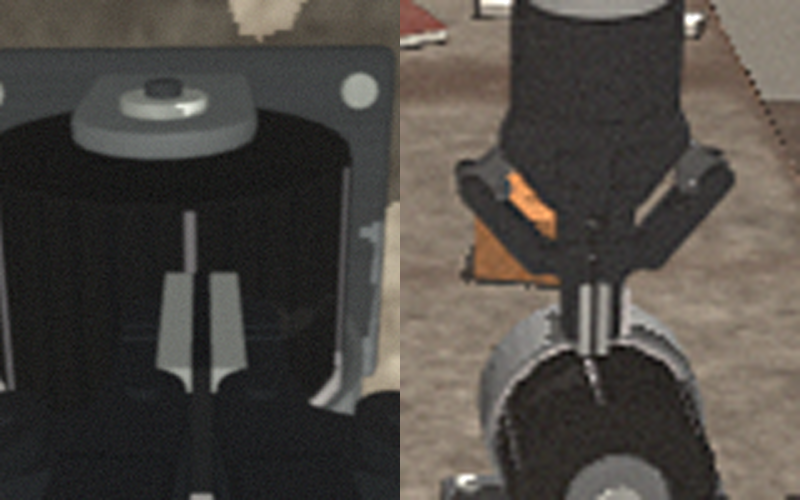

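View pics/wrist9.png

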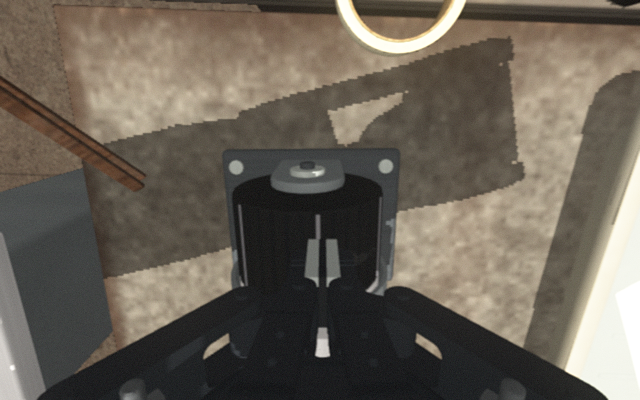

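Emit:
move_arm:
  commands:
    - {"gripper": 0,"x": 0,"y": -0.2,"z": 0.1,"spin": 0}
    - {"gripper": 0,"x": 0,"y": -0.4,"z": 0.3,"spin": 0}
    - {"gripper": 0,"x": 0,"y": -0.4,"z": 0.45,"spin": 0}
    - {"gripper": 0,"x": 0,"y": -0.4,"z": 0.55,"spin": 0}
    - {"gripper": 0,"x": 0,"y": -0.4,"z": 0.62,"spin": 0}
    - {"gripper": 0,"x": 0,"y": -0.4,"z": 0.68,"spin": 0}
    - {"gripper": 0,"x": 0,"y": -0.4,"z": 0.7,"spin": 0}
    - {"gripper": 0,"x": 0,"y": -0.4,"z": 0.7,"spin": 0}

```text
t: 8.95
eef_pos: [0.4689, 0.2294, 0.144]
ee_rot: [[-0.034, 0.999, -0.0], [0.999, 0.034, -0.0], [-0.0, -0.0, -1.0]]
contact_force: [-0.7, -0.4, 0.1]
opening: 0.002
```

```bash
cat > st.py <<'E'
from h import *
np.set_printoptions(precision=5,suppress=True)
s=ctrl.get_state();print(s['t'],s['eef_pos'],s['contact_force'])
E
python3 st.py;python3 snap.py 10 side;python3 - <<'E'
import cv2
cv2.imwrite('pics/c10.png',cv2.resize(cv2.imread('pics/side10.png')[170:250,320:380],None,fx=7,fy=7,interpolation=2))
E
```

```text
8.95 [0.4689  0.22943 0.14399] [-0.68638 -0.38503  0.08222]
9.0 [0.46894 0.22945 0.14412] [ 17.41262   4.97193 108.72907   0.00159  66.29911  15.48743] [-0.10511  0.35142  0.27799] 0.001088411374313476
[[-0.03358  0.99944 -0.00001]
 [ 0.99944  0.03358  0.00002]
 [ 0.00002 -0.00001 -1.     ]]
```

View pics/c10.png

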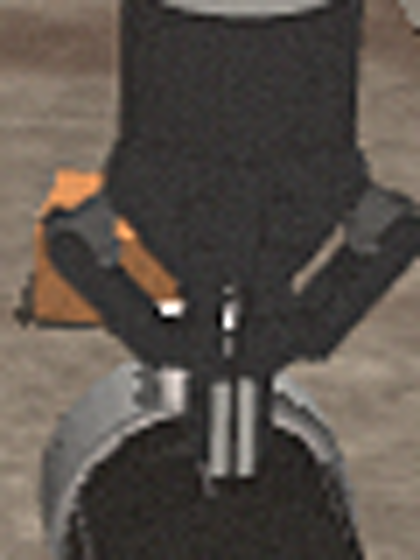

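Emit:
move_arm:
  commands:
    - {"gripper": 0,"x": 0,"y": 0,"z": 0.02,"spin": 0}
    - {"gripper": 0,"x": 0,"y": 0,"z": 0.04,"spin": 0}
    - {"gripper": 0,"x": 0,"y": 0,"z": 0.06,"spin": 0}
    - {"gripper": 0,"x": 0,"y": 0,"z": 0.07,"spin": 0}
    - {"gripper": 0,"x": 0,"y": 0,"z": 0.075,"spin": 0}
    - {"gripper": 0,"x": 0,"y": 0,"z": 0.08,"spin": 0}
    - {"gripper": 0,"x": 0,"y": 0,"z": 0.08,"spin": 0}
    - {"gripper": 0,"x": 0,"y": 0,"z": 0.08,"spin": 0}

```text
t: 9.67
eef_pos: [0.4688, 0.2294, 0.1417]
ee_rot: [[-0.034, 0.999, 0.0], [0.999, 0.034, 0.0], [0.0, 0.0, -1.0]]
contact_force: [0.4, 0.5, -0.1]
opening: 0.003
```

Emit:
move_arm:
  commands:
    - {"gripper": 0,"x": 0,"y": 0,"z": 0.003,"spin": 0}
    - {"gripper": 0,"x": 0,"y": 0,"z": 0.006,"spin": 0}
    - {"gripper": 0,"x": 0,"y": 0,"z": 0.009,"spin": 0}
    - {"gripper": 0,"x": 0,"y": 0,"z": 0.012,"spin": 0}
    - {"gripper": 0,"x": 0,"y": 0,"z": 0.015,"spin": 0}
    - {"gripper": 0,"x": 0,"y": 0,"z": 0.015,"spin": 0}
    - {"gripper": 0,"x": 0,"y": 0,"z": 0.015,"spin": 0}
    - {"gripper": 0,"x": 0,"y": 0,"z": 0.015,"spin": 0}

```text
t: 10.33
eef_pos: [0.4688, 0.2295, 0.1412]
ee_rot: [[-0.034, 0.999, -0.0], [0.999, 0.034, -0.0], [-0.0, -0.0, -1.0]]
contact_force: [-0.6, 0.3, -0.3]
opening: -0.007
```

Emit:
move_arm:
  commands:
    - {"gripper": 0,"x": 0,"y": 0,"z": 0.003,"spin": 0}
    - {"gripper": 0,"x": 0,"y": 0,"z": 0.005,"spin": 0}
    - {"gripper": 0,"x": 0,"y": 0,"z": 0.008,"spin": 0}
    - {"gripper": 0,"x": 0,"y": 0,"z": 0.01,"spin": 0}
    - {"gripper": 0,"x": 0,"y": 0,"z": 0.01,"spin": 0}
    - {"gripper": 0,"x": 0,"y": 0,"z": 0.01,"spin": 0}
    - {"gripper": 0,"x": 0,"y": 0,"z": 0.01,"spin": 0}
    - {"gripper": 0,"x": 0,"y": 0,"z": 0.01,"spin": 0}

```text
t: 11.0
eef_pos: [0.4689, 0.2295, 0.1411]
ee_rot: [[-0.034, 0.999, 0.0], [0.999, 0.034, 0.0], [0.0, 0.0, -1.0]]
contact_force: [0.4, 0.4, 1.7]
opening: -0.0
```

Emit:
move_arm:
  commands:
    - {"gripper": 0,"x": 0,"y": 0,"z": 0.003,"spin": 0}
    - {"gripper": 0,"x": 0,"y": -0.05,"z": 0.003,"spin": 0}
    - {"gripper": 0,"x": 0,"y": -0.12,"z": 0.003,"spin": 0}
    - {"gripper": 0,"x": 0,"y": -0.19,"z": 0.003,"spin": 0}
    - {"gripper": 0,"x": 0,"y": -0.26,"z": 0.003,"spin": 0}
    - {"gripper": 0,"x": 0,"y": -0.28,"z": 0.003,"spin": 0}
    - {"gripper": 0,"x": 0,"y": -0.28,"z": 0.003,"spin": 0}
    - {"gripper": 0,"x": 0,"y": -0.28,"z": 0.003,"spin": 0}

```text
t: 11.67
eef_pos: [0.4603, 0.2292, 0.141]
ee_rot: [[-0.034, 0.999, -0.0], [0.999, 0.034, -0.0], [-0.0, -0.0, -1.0]]
contact_force: [-0.7, -0.4, 2.7]
opening: -0.0
```

```bash
python3 snap.py 11 side wrist;python3 - <<'E'
import cv2,numpy as np
r=[cv2.resize(cv2.imread(f'pics/{f}.png')[170:270,310:400],None,fx=4.4,fy=4.4,interpolation=2) for f in ('side10','side11')]
cv2.imwrite('pics/c11.png',np.hstack(r))
E
```

```text
11.7667 [0.46041 0.22917 0.14095] [ 17.67095   4.16272 109.97233   0.00006  65.87016  15.73603] [-0.47107 -0.04962  2.4876 ] -0.0005002293712171876
[[-0.03376  0.99943 -0.00009]
 [ 0.99943  0.03376 -0.00003]
 [-0.00002 -0.00009 -1.     ]]
```

View pics/c11.png

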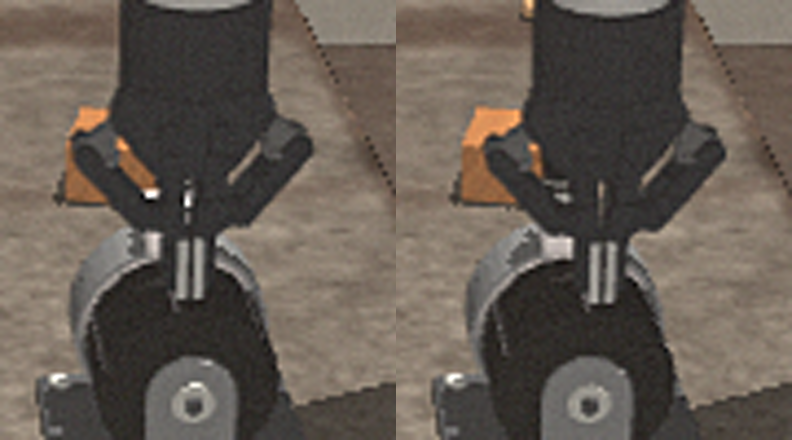

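Emit:
move_arm:
  commands:
    - {"gripper": 0,"x": 0,"y": 0,"z": -0.07,"spin": 0}
    - {"gripper": 0,"x": 0,"y": 0.15,"z": -0.12,"spin": 0}
    - {"gripper": 0,"x": 0,"y": 0.35,"z": -0.12,"spin": 0}
    - {"gripper": 0,"x": 0,"y": 0.5,"z": -0.12,"spin": 0}
    - {"gripper": 0,"x": 0,"y": 0.57,"z": -0.1,"spin": 0}
    - {"gripper": 0,"x": 0,"y": 0.57,"z": -0.06,"spin": 0}
    - {"gripper": 0,"x": 0,"y": 0.57,"z": -0.03,"spin": 0}
    - {"gripper": 0,"x": 0,"y": 0.57,"z": -0.01,"spin": 0}

```text
t: 12.43
eef_pos: [0.4773, 0.2297, 0.1408]
ee_rot: [[-0.034, 0.999, -0.001], [0.999, 0.034, -0.0], [-0.0, -0.001, -1.0]]
contact_force: [-0.5, -0.8, 3.2]
opening: -0.001
```

Emit:
move_arm:
  commands:
    - {"gripper": 0,"x": 0,"y": 0,"z": 0.006,"spin": 0}
    - {"gripper": 0,"x": 0,"y": 0,"z": 0.011,"spin": 0}
    - {"gripper": 0,"x": 0,"y": -0.08,"z": 0.011,"spin": 0}
    - {"gripper": 0,"x": 0,"y": -0.2,"z": 0.011,"spin": 0}
    - {"gripper": 0,"x": 0,"y": -0.33,"z": 0.011,"spin": 0}
    - {"gripper": 0,"x": 0,"y": -0.46,"z": 0.011,"spin": 0}
    - {"gripper": 0,"x": 0,"y": -0.56,"z": 0.011,"spin": 0}
    - {"gripper": 0,"x": 0,"y": -0.57,"z": 0.011,"spin": 0}

```text
t: 13.1
eef_pos: [0.4597, 0.2291, 0.1409]
ee_rot: [[-0.034, 0.999, -0.0], [0.999, 0.034, -0.0], [-0.0, -0.0, -1.0]]
contact_force: [-0.5, -0.3, 2.3]
opening: -0.001
```

```bash
cat > cmp.py <<'E'
import cv2,numpy as np,sys
r=[cv2.resize(cv2.imread(f'pics/side{f}.png')[170:270,310:400],None,fx=4.4,fy=4.4,interpolation=2) for f in sys.argv[1:]]
cv2.imwrite(f'pics/cmp{sys.argv[-1]}.png',np.hstack(r))
E
python3 snap.py 12 side;python3 cmp.py 11 12
```

```text
13.15 [0.45992 0.22915 0.14094] [ 17.68669   4.10936 110.02949  -0.0018   65.87421  15.74112] [-0.64847 -0.49194  3.28541] 0.0028232100818788497
[[-0.03396  0.99942 -0.00021]
 [ 0.99942  0.03396 -0.0001 ]
 [-0.00009 -0.00021 -1.     ]]
```

View pics/cmp12.png

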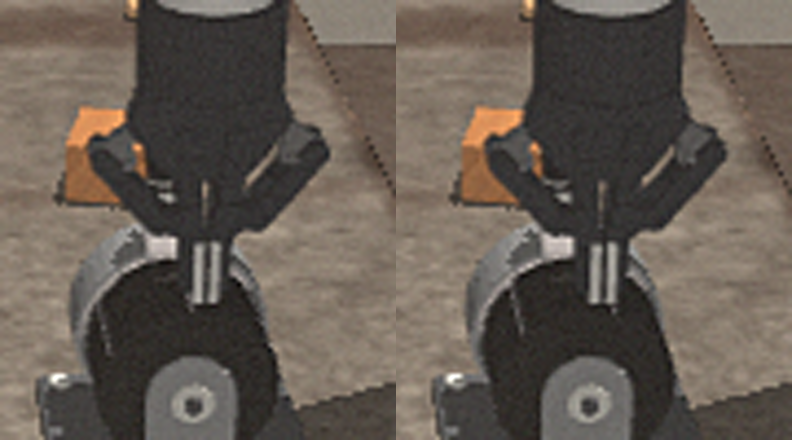

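Emit:
move_arm:
  commands:
    - {"gripper": 0,"x": 0,"y": 0,"z": -0.07,"spin": 0}
    - {"gripper": 0,"x": 0,"y": 0.15,"z": -0.12,"spin": 0}
    - {"gripper": 0,"x": 0,"y": 0.35,"z": -0.12,"spin": 0}
    - {"gripper": 0,"x": 0,"y": 0.52,"z": -0.12,"spin": 0}
    - {"gripper": 0,"x": 0,"y": 0.6,"z": -0.1,"spin": 0}
    - {"gripper": 0,"x": 0,"y": 0.6,"z": -0.06,"spin": 0}
    - {"gripper": 0,"x": 0,"y": 0.6,"z": -0.03,"spin": 0}
    - {"gripper": 0,"x": 0,"y": 0.6,"z": -0.01,"spin": 0}

```text
t: 13.82
eef_pos: [0.4783, 0.2297, 0.1408]
ee_rot: [[-0.034, 0.999, -0.001], [0.999, 0.034, -0.0], [-0.0, -0.001, -1.0]]
contact_force: [0.3, -0.6, 4.4]
opening: 0.008
```

Emit:
move_arm:
  commands:
    - {"gripper": 0,"x": 0,"y": 0,"z": 0.006,"spin": 0}
    - {"gripper": 0,"x": 0,"y": -0.02,"z": 0.01,"spin": 0}
    - {"gripper": 0,"x": 0,"y": -0.1,"z": 0.01,"spin": 0}
    - {"gripper": 0,"x": 0,"y": -0.22,"z": 0.01,"spin": 0}
    - {"gripper": 0,"x": 0,"y": -0.35,"z": 0.01,"spin": 0}
    - {"gripper": 0,"x": 0,"y": -0.48,"z": 0.01,"spin": 0}
    - {"gripper": 0,"x": 0,"y": -0.58,"z": 0.01,"spin": 0}
    - {"gripper": 0,"x": 0,"y": -0.6,"z": 0.01,"spin": 0}

```text
t: 14.48
eef_pos: [0.4598, 0.2292, 0.1409]
ee_rot: [[-0.034, 0.999, -0.0], [0.999, 0.034, -0.0], [-0.0, -0.0, -1.0]]
contact_force: [0.3, -0.5, 1.8]
opening: -0.002
```

```bash
python3 snap.py 13 side;python3 cmp.py 12 13
```

```text
14.5333 [0.45989 0.22918 0.14092] [ 17.69109   4.10824 110.03383  -0.00155  65.87042  15.74394] [ 0.22262 -0.92163  2.06816] -0.0011129838728774315
[[-0.03399  0.99942 -0.0002 ]
 [ 0.99942  0.03399 -0.00009]
 [-0.00008 -0.0002  -1.     ]]
```

View pics/cmp13.png

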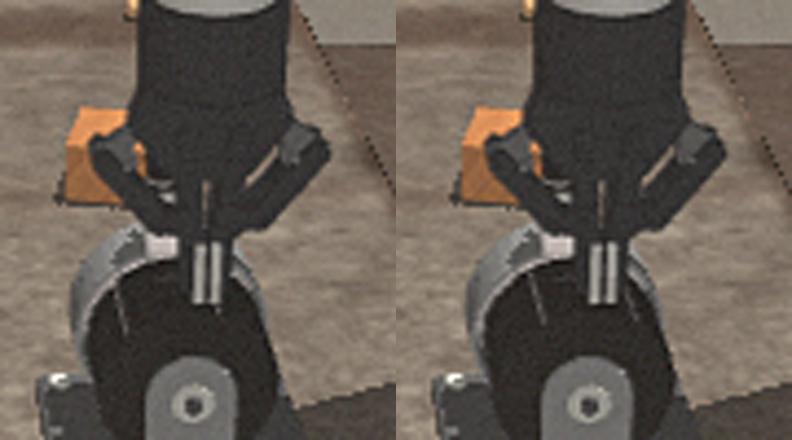

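Emit:
move_arm:
  commands:
    - {"gripper": 0,"x": 0,"y": 0,"z": -0.07,"spin": 0}
    - {"gripper": 0,"x": 0,"y": 0.15,"z": -0.12,"spin": 0}
    - {"gripper": 0,"x": 0,"y": 0.35,"z": -0.12,"spin": 0}
    - {"gripper": 0,"x": 0,"y": 0.52,"z": -0.12,"spin": 0}
    - {"gripper": 0,"x": 0,"y": 0.6,"z": -0.1,"spin": 0}
    - {"gripper": 0,"x": 0,"y": 0.6,"z": -0.06,"spin": 0}
    - {"gripper": 0,"x": 0,"y": 0.6,"z": -0.03,"spin": 0}
    - {"gripper": 0,"x": 0,"y": 0.6,"z": -0.01,"spin": 0}

```text
t: 15.2
eef_pos: [0.4783, 0.2297, 0.1408]
ee_rot: [[-0.034, 0.999, -0.001], [0.999, 0.034, -0.0], [-0.0, -0.001, -1.0]]
contact_force: [0.7, -0.5, 3.2]
opening: 0.001
```

Emit:
move_arm:
  commands:
    - {"gripper": 0,"x": 0,"y": 0,"z": 0.006,"spin": 0}
    - {"gripper": 0,"x": 0,"y": -0.02,"z": 0.01,"spin": 0}
    - {"gripper": 0,"x": 0,"y": -0.1,"z": 0.01,"spin": 0}
    - {"gripper": 0,"x": 0,"y": -0.22,"z": 0.01,"spin": 0}
    - {"gripper": 0,"x": 0,"y": -0.35,"z": 0.01,"spin": 0}
    - {"gripper": 0,"x": 0,"y": -0.48,"z": 0.01,"spin": 0}
    - {"gripper": 0,"x": 0,"y": -0.58,"z": 0.01,"spin": 0}
    - {"gripper": 0,"x": 0,"y": -0.6,"z": 0.01,"spin": 0}

```text
t: 15.87
eef_pos: [0.4598, 0.2291, 0.1409]
ee_rot: [[-0.034, 0.999, -0.0], [0.999, 0.034, -0.0], [-0.0, -0.0, -1.0]]
contact_force: [-0.1, -1.2, 1.8]
opening: 0.001
```

```bash
python3 snap.py 14 side;python3 cmp.py 13 14
```

```text
15.9167 [0.4599  0.22915 0.14093] [ 17.68878   4.10468 110.03571  -0.00481  65.86921  15.7434 ] [ 0.40726 -0.67203  3.12485] -0.0023518930312274077
[[-0.03398  0.99942 -0.00014]
 [ 0.99942  0.03398 -0.00012]
 [-0.00012 -0.00014 -1.     ]]
```

View pics/cmp14.png

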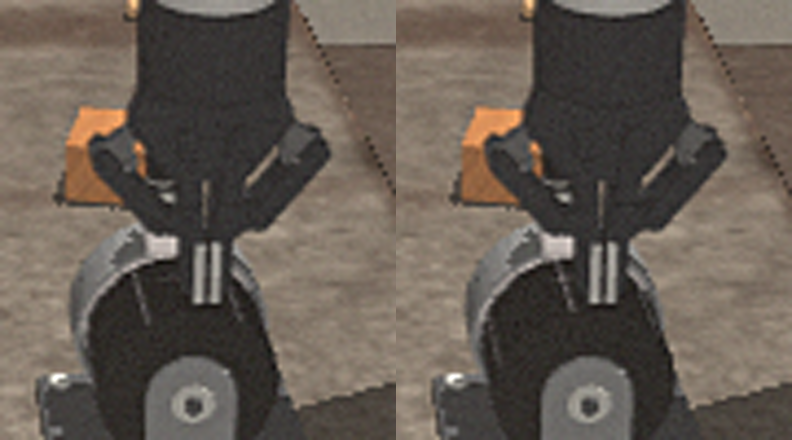

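Rib moved from (149,323) to (179,308 in its half): a full stroke, pin not yet down. Next stroke.

Emit:
move_arm:
  commands:
    - {"gripper": 0,"x": 0,"y": 0,"z": -0.07,"spin": 0}
    - {"gripper": 0,"x": 0,"y": 0.15,"z": -0.12,"spin": 0}
    - {"gripper": 0,"x": 0,"y": 0.35,"z": -0.12,"spin": 0}
    - {"gripper": 0,"x": 0,"y": 0.52,"z": -0.12,"spin": 0}
    - {"gripper": 0,"x": 0,"y": 0.6,"z": -0.1,"spin": 0}
    - {"gripper": 0,"x": 0,"y": 0.6,"z": -0.06,"spin": 0}
    - {"gripper": 0,"x": 0,"y": 0.6,"z": -0.03,"spin": 0}
    - {"gripper": 0,"x": 0,"y": 0.6,"z": -0.01,"spin": 0}

```text
t: 16.58
eef_pos: [0.4783, 0.2297, 0.1408]
ee_rot: [[-0.034, 0.999, -0.001], [0.999, 0.034, -0.0], [-0.0, -0.001, -1.0]]
contact_force: [-0.0, -1.0, 3.9]
opening: -0.001
```

Emit:
move_arm:
  commands:
    - {"gripper": 0,"x": 0,"y": 0,"z": 0.006,"spin": 0}
    - {"gripper": 0,"x": 0,"y": -0.02,"z": 0.01,"spin": 0}
    - {"gripper": 0,"x": 0,"y": -0.1,"z": 0.01,"spin": 0}
    - {"gripper": 0,"x": 0,"y": -0.22,"z": 0.01,"spin": 0}
    - {"gripper": 0,"x": 0,"y": -0.35,"z": 0.01,"spin": 0}
    - {"gripper": 0,"x": 0,"y": -0.48,"z": 0.01,"spin": 0}
    - {"gripper": 0,"x": 0,"y": -0.58,"z": 0.01,"spin": 0}
    - {"gripper": 0,"x": 0,"y": -0.6,"z": 0.01,"spin": 0}

```text
t: 17.25
eef_pos: [0.4598, 0.2291, 0.1409]
ee_rot: [[-0.034, 0.999, -0.0], [0.999, 0.034, -0.0], [-0.0, -0.0, -1.0]]
contact_force: [-0.4, 0.6, 1.8]
opening: 0.002
```

```bash
python3 snap.py 15 side;python3 cmp.py 14 15
```

```text
17.3 [0.45993 0.22915 0.14093] [ 17.68842   4.10829 110.03182  -0.00566  65.86986  15.74164] [-0.16343 -0.93298  1.84702] -4.1635217939569735e-05
[[-0.03401  0.99942 -0.00014]
 [ 0.99942  0.03401 -0.00014]
 [-0.00013 -0.00014 -1.     ]]
```

View pics/cmp15.png

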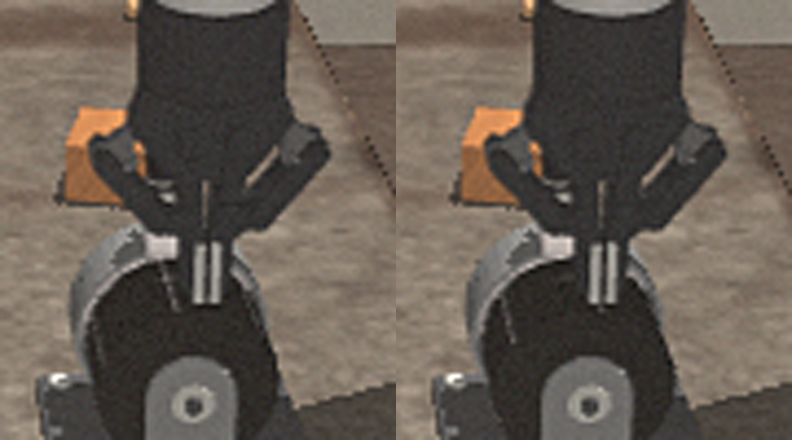

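Still turning a full stroke (about 79 mm in all), and the pin is still up. Next stroke.

Emit:
move_arm:
  commands:
    - {"gripper": 0,"x": 0,"y": 0,"z": -0.07,"spin": 0}
    - {"gripper": 0,"x": 0,"y": 0.15,"z": -0.12,"spin": 0}
    - {"gripper": 0,"x": 0,"y": 0.35,"z": -0.12,"spin": 0}
    - {"gripper": 0,"x": 0,"y": 0.52,"z": -0.12,"spin": 0}
    - {"gripper": 0,"x": 0,"y": 0.6,"z": -0.1,"spin": 0}
    - {"gripper": 0,"x": 0,"y": 0.6,"z": -0.06,"spin": 0}
    - {"gripper": 0,"x": 0,"y": 0.6,"z": -0.03,"spin": 0}
    - {"gripper": 0,"x": 0,"y": 0.6,"z": -0.01,"spin": 0}

```text
t: 17.97
eef_pos: [0.4783, 0.2297, 0.1408]
ee_rot: [[-0.034, 0.999, -0.001], [0.999, 0.034, -0.0], [-0.0, -0.001, -1.0]]
contact_force: [-0.4, -0.2, 3.9]
opening: 0.003
```

Emit:
move_arm:
  commands:
    - {"gripper": 0,"x": 0,"y": 0,"z": 0.006,"spin": 0}
    - {"gripper": 0,"x": 0,"y": -0.02,"z": 0.01,"spin": 0}
    - {"gripper": 0,"x": 0,"y": -0.1,"z": 0.01,"spin": 0}
    - {"gripper": 0,"x": 0,"y": -0.22,"z": 0.01,"spin": 0}
    - {"gripper": 0,"x": 0,"y": -0.35,"z": 0.01,"spin": 0}
    - {"gripper": 0,"x": 0,"y": -0.48,"z": 0.01,"spin": 0}
    - {"gripper": 0,"x": 0,"y": -0.58,"z": 0.01,"spin": 0}
    - {"gripper": 0,"x": 0,"y": -0.6,"z": 0.01,"spin": 0}

```text
t: 18.63
eef_pos: [0.4598, 0.2291, 0.1409]
ee_rot: [[-0.034, 0.999, -0.0], [0.999, 0.034, -0.0], [-0.0, -0.0, -1.0]]
contact_force: [0.9, 0.0, 1.3]
opening: -0.002
```

```bash
python3 snap.py 16 side;python3 cmp.py 15 16
```

```text
18.6833 [0.45989 0.22915 0.14092] [ 17.68881   4.10544 110.03573  -0.00476  65.87002  15.74141] [-0.02335 -1.26813  2.20049] 0.0007471598865831651
[[-0.03402  0.99942 -0.00016]
 [ 0.99942  0.03402 -0.00013]
 [-0.00013 -0.00017 -1.     ]]
```

View pics/cmp16.png

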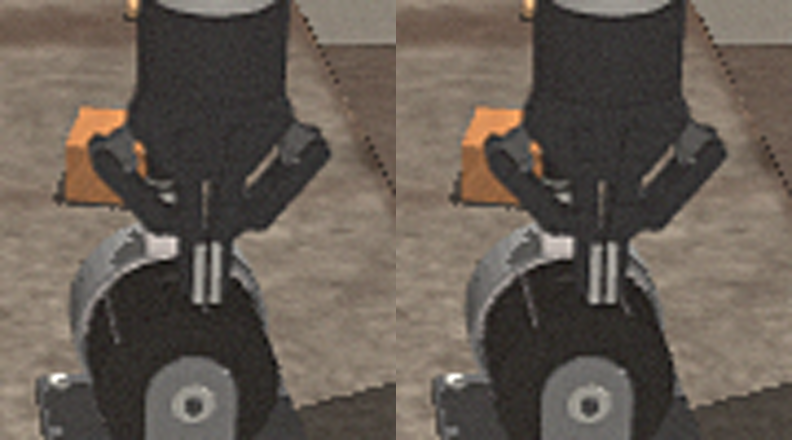

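The rib moved on again by a full stroke, to (141,325); about 97 mm in all. Next stroke.

Emit:
move_arm:
  commands:
    - {"gripper": 0,"x": 0,"y": 0,"z": -0.07,"spin": 0}
    - {"gripper": 0,"x": 0,"y": 0.15,"z": -0.12,"spin": 0}
    - {"gripper": 0,"x": 0,"y": 0.35,"z": -0.12,"spin": 0}
    - {"gripper": 0,"x": 0,"y": 0.52,"z": -0.12,"spin": 0}
    - {"gripper": 0,"x": 0,"y": 0.6,"z": -0.1,"spin": 0}
    - {"gripper": 0,"x": 0,"y": 0.6,"z": -0.06,"spin": 0}
    - {"gripper": 0,"x": 0,"y": 0.6,"z": -0.03,"spin": 0}
    - {"gripper": 0,"x": 0,"y": 0.6,"z": -0.01,"spin": 0}

```text
t: 19.35
eef_pos: [0.4782, 0.2297, 0.1408]
ee_rot: [[-0.034, 0.999, -0.001], [0.999, 0.034, -0.0], [-0.0, -0.001, -1.0]]
contact_force: [-0.3, -0.8, 2.2]
opening: 0.0
```

Emit:
move_arm:
  commands:
    - {"gripper": 0,"x": 0,"y": 0,"z": 0.006,"spin": 0}
    - {"gripper": 0,"x": 0,"y": -0.02,"z": 0.01,"spin": 0}
    - {"gripper": 0,"x": 0,"y": -0.1,"z": 0.01,"spin": 0}
    - {"gripper": 0,"x": 0,"y": -0.22,"z": 0.01,"spin": 0}
    - {"gripper": 0,"x": 0,"y": -0.35,"z": 0.01,"spin": 0}
    - {"gripper": 0,"x": 0,"y": -0.48,"z": 0.01,"spin": 0}
    - {"gripper": 0,"x": 0,"y": -0.58,"z": 0.01,"spin": 0}
    - {"gripper": 0,"x": 0,"y": -0.6,"z": 0.01,"spin": 0}

```text
t: 20.02
eef_pos: [0.4598, 0.2292, 0.141]
ee_rot: [[-0.034, 0.999, -0.0], [0.999, 0.034, -0.0], [-0.0, -0.0, -1.0]]
contact_force: [-0.5, -1.3, 1.6]
opening: -0.001
```

```bash
python3 snap.py 17 side;python3 cmp.py 16 17
```

```text
20.0667 [0.45987 0.22915 0.14093] [ 17.68833   4.10414 110.03698  -0.00152  65.87207  15.74365] [-1.36184 -1.55805  3.02543] -0.0006523047298314631
[[-0.03395  0.99942 -0.00021]
 [ 0.99942  0.03395 -0.00009]
 [-0.00009 -0.00022 -1.     ]]
```

View pics/cmp17.png

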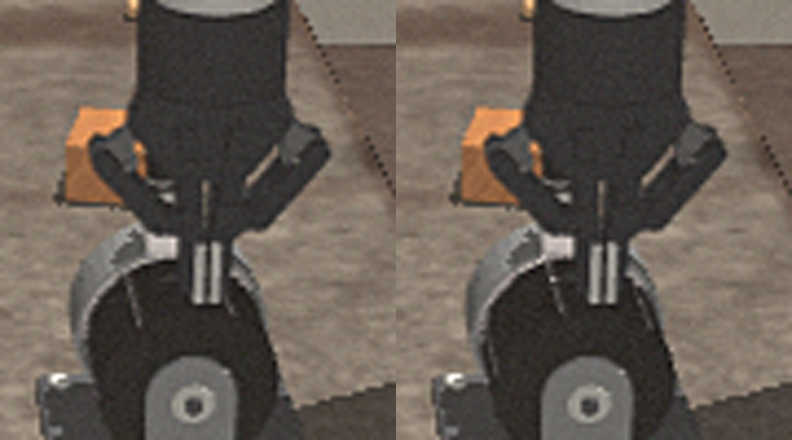

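The rib is now at (168,312), another full stroke; about 115 mm in all. Next stroke.

Emit:
move_arm:
  commands:
    - {"gripper": 0,"x": 0,"y": 0,"z": -0.07,"spin": 0}
    - {"gripper": 0,"x": 0,"y": 0.15,"z": -0.12,"spin": 0}
    - {"gripper": 0,"x": 0,"y": 0.35,"z": -0.12,"spin": 0}
    - {"gripper": 0,"x": 0,"y": 0.52,"z": -0.12,"spin": 0}
    - {"gripper": 0,"x": 0,"y": 0.6,"z": -0.1,"spin": 0}
    - {"gripper": 0,"x": 0,"y": 0.6,"z": -0.06,"spin": 0}
    - {"gripper": 0,"x": 0,"y": 0.6,"z": -0.03,"spin": 0}
    - {"gripper": 0,"x": 0,"y": 0.6,"z": -0.01,"spin": 0}

```text
t: 20.73
eef_pos: [0.4783, 0.2297, 0.1408]
ee_rot: [[-0.034, 0.999, -0.001], [0.999, 0.034, -0.0], [-0.0, -0.001, -1.0]]
contact_force: [0.1, -0.5, 3.3]
opening: -0.001
```

Emit:
move_arm:
  commands:
    - {"gripper": 0,"x": 0,"y": 0,"z": 0.006,"spin": 0}
    - {"gripper": 0,"x": 0,"y": -0.02,"z": 0.01,"spin": 0}
    - {"gripper": 0,"x": 0,"y": -0.1,"z": 0.01,"spin": 0}
    - {"gripper": 0,"x": 0,"y": -0.22,"z": 0.01,"spin": 0}
    - {"gripper": 0,"x": 0,"y": -0.35,"z": 0.01,"spin": 0}
    - {"gripper": 0,"x": 0,"y": -0.48,"z": 0.01,"spin": 0}
    - {"gripper": 0,"x": 0,"y": -0.58,"z": 0.01,"spin": 0}
    - {"gripper": 0,"x": 0,"y": -0.6,"z": 0.01,"spin": 0}

```text
t: 21.4
eef_pos: [0.4599, 0.2292, 0.141]
ee_rot: [[-0.034, 0.999, 0.0], [0.999, 0.034, 0.0], [0.0, 0.0, -1.0]]
contact_force: [0.9, 0.1, 0.8]
opening: 0.0
```

```bash
python3 snap.py 18 side;python3 cmp.py 17 18
```

```text
21.45 [0.46005 0.22923 0.14096] [ 17.68752   4.10675 110.02986   0.00327  65.84878  15.74253] [1.28876 0.02319 1.81713] -0.0009555530083234226
[[-0.03392  0.99942  0.00023]
 [ 0.99942  0.03392  0.00013]
 [ 0.00012  0.00023 -1.     ]]
```

View pics/cmp18.png

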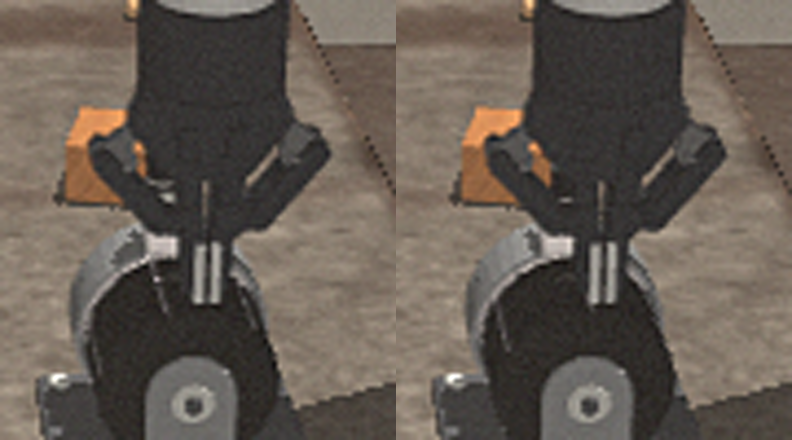

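The sideways force is now +1.1 N and the head outline between the fingers has changed, so the pin has probably dropped. I'll lift clear and look.

Emit:
move_arm:
  commands:
    - {"gripper": 0,"x": 0,"y": 0,"z": -0.1,"spin": 0}
    - {"gripper": 0,"x": 0,"y": 0,"z": -0.5,"spin": 0}
    - {"gripper": 0,"x": 0,"y": 0,"z": -1.2,"spin": 0}
    - {"gripper": 0,"x": 0,"y": 0,"z": -2.0,"spin": 0}
    - {"gripper": 0,"x": 0,"y": 0,"z": -2.8,"spin": 0}
    - {"gripper": 0,"x": 0,"y": 0,"z": -3.5,"spin": 0}
    - {"gripper": 0,"x": 0,"y": 0,"z": -3.8,"spin": 0}
    - {"gripper": 0,"x": 0,"y": 0,"z": -3.8,"spin": 0}

```text
t: 22.12
eef_pos: [0.4619, 0.2297, 0.2582]
ee_rot: [[-0.034, 0.999, 0.005], [0.999, 0.034, 0.002], [0.002, 0.005, -1.0]]
contact_force: [0.4, -0.6, -0.4]
opening: -0.001
```

```bash
python3 snap.py 19 side wrist;python3 cmp.py 8 19
```

```text
22.2167 [0.4602  0.22911 0.25438] [ 17.66935  -2.58842 103.92058   0.00424  78.68844  15.73764] [-0.44683  1.12745 -0.73567] 0.0015547411923853207
[[-0.03369  0.99943 -0.00036]
 [ 0.99943  0.03369 -0.00004]
 [-0.00003 -0.00037 -1.     ]]
```

View pics/cmp19.png

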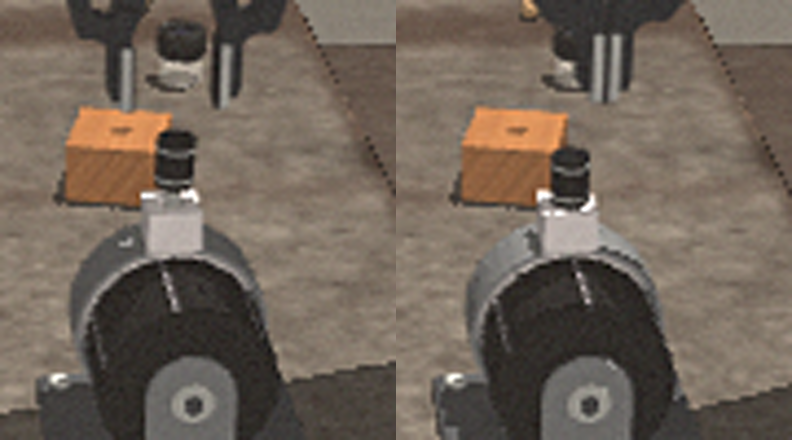

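View pics/wrist19.png

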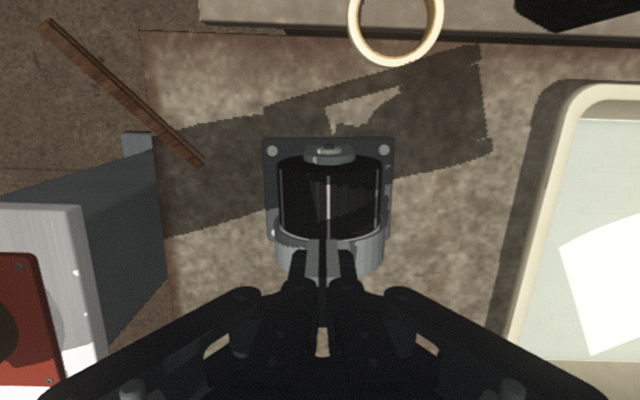

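```bash
python3 - <<'E'
from h import *
for z in (.185,.174,.155,.144): print(z,(proj('side',(.4705,.1718,z))-[310,170])*4.4)
import cv2
a=cv2.imread('pics/side19.png')[190:235,335:365];cv2.imwrite('pics/c19.png',cv2.resize(a,None,fx=12,fy=12,interpolation=cv2.INTER_CUBIC))
E
```

```text
0.185 [174.56645776 131.5212255 ]
0.174 [174.08253681 149.51462415]
0.155 [173.25822575 180.16458358]
0.144 [172.78755557 197.66528527]
```

View pics/c19.png

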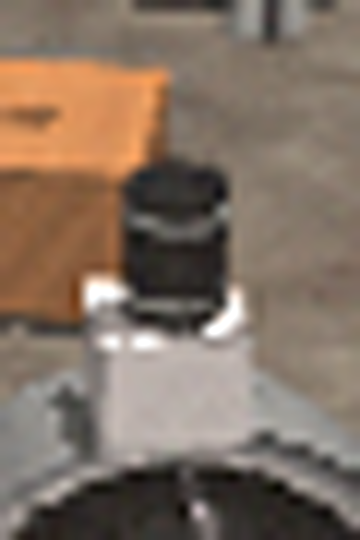

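The head now sits on the guide. The image drop is about 18 px, which matches the 18.0 px predicted for 11 mm, and no shaft shows. The gripper is clear, so I'll hand in.

```bash
python3 -c "
from plant import ctrl
s=ctrl.get_state();print(s['t'],s['contact_force']);print(ctrl.close_job())"
```

```text
22.2167 [-0.44683015  1.12744649 -0.73566697]
the job is handed in; nothing more can be done
None
```

The winder is locked. I took the pin from its rest, stood it in the guide and let it go, so that it rested on the drum. I then turned the drum with eight light fingertip strokes towards the winder's -x. The press read about 1 to 4.4 N at the end of each move. On the last stroke, after roughly 130 mm of rim travel, the pin dropped into the notch.

**Pin home:** in the side view after lifting clear, the head had dropped about 18 enlarged pixels, which matches the 18.0 predicted for the 11 mm drop. It sits on the guide with no shaft showing.

**State at hand-in:** the gripper was about 110 mm above the drum and touched nothing; the force reading was at noise level. The clock stood at 22.2 s.

**Bystanders:** the arm did not go near the film can, loupe, tape or reel, but I did not measure their positions again at the end.

**Checks that disagreed:**
- **Pin's foot over the guide:** my first measurement was a few millimetres out because the arm was still settling. I measured again before inserting, and no contact force showed.
- **Lowering before strokes:** the fingertips touched the drum slightly early, and the forces read there were 2.2 to 4.4 N.

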